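# Hold a spring clip gaping around a wet colour card

### The arm

A 6-joint arm with a two-finger parallel gripper is mounted at the origin on a cart in front of the work surface, level with it; the furniture and walls round the work are solid. World frame = base frame: x ahead of the robot, y to its left, z up, the work surface at z = 0. Lengths are in m, angles in degrees, forces in N, time in s.
With the tool pointing down it reaches from about 0.275 to 0.775 m from the base axis. Payload 14.6 kg.
Tool frame: the origin (TCP) lies on the mounting face of the last link; the fingertips stand 173 mm ahead of it and the grasp point (between the pads) lies 155 mm ahead of it; x points along the fingers, y is the direction in which the jaws open and shut, and the axes are right-handed (so a half turn about x gives the same grasp; the last joint's range is limited). The gripper opens to 85 mm and grips with 20 to 120 N. Pads are 22 mm wide; open, the fingers measure 114 mm over their backs; the gripper's body (76 mm by 85 mm) begins 54 mm behind the grasp point. The pads swing forward as they close: fully open they stand 13 mm farther back than shut.
Start: joints at [62.607, 15.075, -2.767, 72.158, 0, 81.102], TCP at [0.167, 0.498, 0.405] pointing down, gripper open.
Joint ranges: [-151.79, 151.79], [-50.71, 97.33], [-67.44, 78.34], [-121.81, 120.89], [-77.56, 73.72], [-180, 180]. Speed limits (degrees/s): [108.29, 108.29, 147.25, 159.86, 180, 180].

### API

Orientations are given as [roll, pitch, yaw] about the fixed x, y, z axes, in that order (R = Rz(yaw) Ry(pitch) Rx(roll)).
In Python, from rig import get_obs, snapshot, get_calibration, finish_job gives the robot as it stands.
- The arm moves only by the tool play_rows, never from a script. Its argument "rows" is a list of rows, each a list of 2 entries, a list of its own where there are three numbers: the shift along the tool's x, y, z each as a share of 100 mm, from -1 to 1, then the turn, a rotation vector about the tool's x, y, z each as a share of pi rad, from -1 to 1. In form: [[[dx, dy, dz], [rx, ry, rz]], ...]. A call has 1 to 8 rows; each row shifts and turns the commanded pose from where the row before left it, along the tool's axes as they then stand; what a row does not reach is not made up. A row lasts 1/10 s, in which the tool goes at most 50 mm and 8.59 degrees, less where a joint would pass 70% of its speed; a pose out of reach is approached as far as the arm can. A call with a number of a shift or a turn outside -1 to 1 is refused whole. A call with a gripper value outside its range is refused whole. "jaw" is the opening, from 0 (shut) to 1 (fully open), set as the call begins (left out, the last holds). The fingers move at their own pace and stop on an object; the grip force is fixed at half the most. Time passes only in rows, so rows that do not move let the fingers close. It gives the time, the measured TCP pose, the force and the opening at its end, in the units of the state.
- get_obs(): the state, without advancing time (a new reading comes with each control period).
- snapshot(name): name is "scene" or "top"; returns the picture (420x560x3 uint8, red, green, blue); there is no depth.
- get_calibration(name): a dict with "camera_matrix" (3x3 intrinsics, pixels), "camera_from_world" (4x4, takes a point from world to camera coordinates). Camera axes: x right, y down, z forward; pixel columns grow to the right and rows downward; lengths in m; the calibration is good to about 2 mm. A picture is of the moment at which its call begins. get_calibration takes no time and is no camera call.
- finish_job(): hands the job in, once; it reports no verdict.
The state is a dict: "t": time; "qpos": joint angles; "qvel": joint speeds; "joint_torque": joint torques, N m; "position": TCP position; "ee_rot": TCP orientation; "force": force on the tool from outside, world axes, zero at the start; "ft_torque": the same for the moment, N m; "grip_width": finger opening in m.
Only numpy, scipy, OpenCV 4.12 (cv2) and the standard library are available. Lean on these libraries where they do the work, as an engineer would, in place of code of your own. Each camera call takes 0.05 s, during which the arm holds its last target. There are 200 camera calls.

### The job

Pinch the handles of the spring clip so that its jaws gape wide, pick it up, and bring it level, jaws first, in under the roof and between the front posts of the card stand, so that the gaping jaws straddle the upright front edge of the painted card, one on each side. The paint is wet, so never touch the card, and leave the other things on the bench alone. Finish still holding the clip squeezed open there, clear of card and stand; do not let go.

Things in the scene. Friction and masses are not known exactly. Their poses are not given: they have to be found in the camera images.
- clip_grip (a point): Point midway between the spring clip's two orange handles, half-way up (15 mm), where to pinch them. x: along the clip, handles to jaws; y: across, the squeezing direction; z: up. Handles end 17 mm behind. At rest they are about 55 mm over their outer faces here (63 mm at the ends); squeezed to the stop, parallel and 34 mm. Unreported while held.
- clip_tips (a point): Point between the jaw tips (orange) on the clip's mid-plane, half-way up, 101 mm ahead of clip_grip along x; same axes. At the stop the tips gape 24 mm (19 mm or more all the way back to the 15 mm coil, whose axis is 53 mm behind this point) and are 44 mm over their outsides. Squeezing shifts the clip some 3 mm forward. Unreported while held.
- clip_leaf_l (a joint): Opening angle of each clip leaf from closed (0) to the stop (0.22 rad); the jaws gape by twice this angle.
- clip_leaf_r (a joint): The same for the other leaf; the two move alike.
- card_edge (a point): Middle of the upright front edge of the card, 52 mm above the worktop. x: level, from the edge along the card, away from the open front; y: across the card; z: up. The clip's x should end up along this x.
- stand: Card stand, fixed; origin on the worktop below card_edge, same axes. Dark base plate 12 mm high, reaching 12 mm in front of the card's edge; grey roof 96 mm wide, underside 96 mm and nuts on top 106 mm above the worktop, beginning 10 mm behind the edge; two front posts 8 mm thick, 16 mm behind the edge, 40 mm to either side (72 mm clear between).
- card: White card with red wet paint on both faces, 4 mm thick, 90 mm long, 76 mm high (12 to 88 mm above the worktop), upright and fixed in the stand. Origin at the bottom of its front edge, axes as card_edge.
- clip: Steel spring clip lying on its side, 120 mm long, 30 mm high throughout, about 0.055 kg, balanced near the pivot. Origin: underside at the upright pivot, 48 mm ahead of clip_grip; same axes. Squeezing the handles takes about 6 N to begin, 11 N at the stop; the stop bears a firm grip of 20 to 60 N. Leaves move alike, so the mid-plane stays centred. Unreported while held.
- tape: Bystander: loose roll of masking tape, 96 mm across, 25 mm high; origin under its centre.
- lid: Bystander: loose tin lid, 93 mm across, 7 mm high; origin under its centre.
- marker_red: Bystander: loose marker with red cap, 140 mm long, 18 mm high.
- marker_black: Bystander: loose black marker, 140 mm long, 18 mm high.
- flat_brush: Bystander: loose flat paint brush, 214 mm long.
Not all that is in view belongs to the job. Leave any red look-alike of the clip alone.

How it is judged (in metres and radians):
On the way:
1. the clip is squeezed open and lifted clear of the worktop, before it comes to the card (value of joint clip_leaf_l above 0.15 rad and height (world z) of clip_tips above 0.03 m and contact force between the fingers and clip above 2 N and distance between clip_tips and card_edge above 0.05 m), for 0.2 s.
At the end, for the whole second after the job is handed in: Fingers still squeeze the clip (leaves open over 0.15 rad), at rest, tips 12 to 40 mm past the card's edge, mid-planes within 10 mm, 25 mm below to 29 mm above the edge's middle, within 0.25 rad of level and of the card's direction, touching neither card nor stand (value of joint each of clip_leaf_l, clip_leaf_r above 0.15 rad and x of clip_tips in the frame of card_edge between 0.012 and 0.04 m and y of clip_tips in the frame of card_edge between -0.01 and 0.01 m and z of clip_tips in the frame of card_edge between -0.025 and 0.029 m and angle between the x axis of clip_tips and the x axis of card_edge, either way round below 0.25 rad and angle between clip_tips's own z axis and vertical below 0.25 rad and contact force between the fingers and clip above 2 N and contact force between clip and stand below 0.3 N and linear speed of clip below 0.03 m/s); the arm keeps its last pose, push and grip.
It fails at once if the card is touched (contact force between card and anything else above 0.3 N).
It fails at once if the stand is struck or pushed hard (contact force between stand and anything else above 15 N).
It fails at once if a bystander is pushed or knocked (distance of any of tape, lid, marker_red, marker_black, flat_brush from where it was at the start of the episode above 0.03 m).
It also fails if it takes over 38 s, if anything falls off the work surface, if the arm or the gripper's body presses on something with over 40 N, if the wrist force passes 120 N, or if a joint passes its speed limit or range.

## Working session

There is one attempt and no reset: what is moved stays moved. The work goes in short steps, Python scripts to look and compute and a tool call to move; the robot and the scene stay as the last step left them, time stands still between calls to the robot, and variables do not carry over. Pictures are saved under pics/ and viewed, about 8 in all and at most 12, crops included, and the job is handed in when it is done.

Besides the shell and the picture viewer there is one more tool, called after "Call:" in YAML: its name, and indented under it one key for each argument. play_rows: Moves the arm, as the interface text tells. Shift numbers are shares of 100 mm and turn numbers shares of pi rad, none past 1 either way. Its arguments: {"type":"object","properties":{"rows":{"type":"array"},"jaw":{"type":"number"}},"required":["rows"]}

```bash
mkdir -p pics; ls
python3 - <<'E'
from rig import *
import cv2,numpy as np
for n in("scene","top"):
    cv2.imwrite(f"pics/{n}0.png",snapshot(n)[:,:,::-1]); c=get_calibration(n);print(n,np.round(c["camera_matrix"],1).tolist(),np.round(c["camera_from_world"],3).tolist())
print(get_obs())
a=cv2.imread("pics/scene0.png");b=cv2.imread("pics/top0.png")
E
```

```text
pics
scene [[539.4, 0.0, 279.6], [0.0, 539.4, 218.8], [0.0, 0.0, 1.0]] [[0.65, -0.76, -0.016, -0.355], [-0.551, -0.457, -0.699, 0.313], [0.523, 0.463, -0.715, 1.189], [0.0, 0.0, 0.0, 1.0]]
top [[429.6, 0.0, 277.2], [0.0, 429.6, 207.3], [0.0, 0.0, 1.0]] [[-0.009, -1.0, 0.0, -0.024], [-0.997, 0.009, -0.081, 0.511], [0.081, -0.001, -0.997, 1.288], [0.0, 0.0, 0.0, 1.0]]
{'t': 0.1, 'qpos': array([ 6.26052530e+01,  1.50973983e+01, -2.79991396e+00,  7.21589353e+01,
       -1.39379666e-03,  8.11034581e+01]), 'qvel': array([-0.00642214, -0.06303735,  0.12621137,  0.04555987,  0.01505813,
        0.02860968]), 'joint_torque': array([ 3.15236481e-03, -6.38577175e+01,  3.85063004e+01,  9.97890806e-03,
       -1.62061710e-04, -1.93790072e-05]), 'position': array([0.16652664, 0.49780496, 0.40426266]), 'ee_rot': array([ -97.47706197,   89.94373516, -115.97526642]), 'force': array([-0.4016811 , -0.9305621 ,  0.03950359]), 'ft_torque': array([ 0.00951995,  0.07375877, -0.0284169 ]), 'grip_width': 0.08510919823467006}
```

View pics/top0.png

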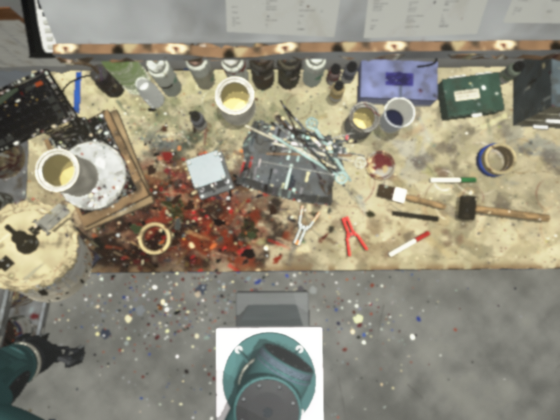

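View pics/scene0.png

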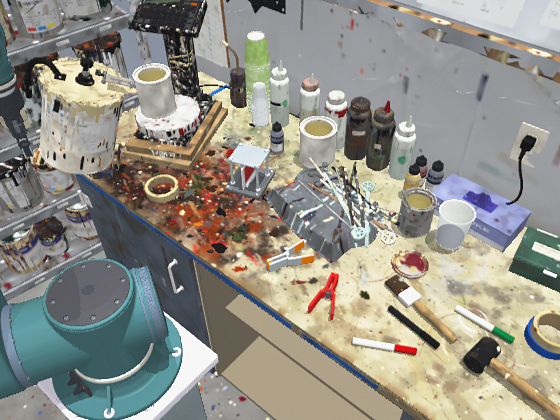

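The top view shows a steel clip with orange ends at about (305,225), a red look-alike at (352,235) and the grey-roofed stand at (208,172). The scene view shows the clip at (290,255), the look-alike at (323,297) and the stand at (250,168). The steel and orange clip fits the description, so I'll enlarge it and the stand.

```bash
cat > h.py <<'E'
import numpy as np,cv2
from rig import *
def ray(n,px,z):
    c=get_calibration(n);K=np.array(c["camera_matrix"]);T=np.array(c["camera_from_world"])
    R=T[:3,:3];o=-R.T@T[:3,3];d=R.T@np.linalg.solve(K,[px[0],px[1],1.]);return o+d*(z-o[2])/d[2]
def proj(n,p):
    c=get_calibration(n);K=np.array(c["camera_matrix"]);T=np.array(c["camera_from_world"])
    q=K@(T[:3,:3]@np.asarray(p,float)+T[:3,3]);return q[:2]/q[2]
def crop(n,img,u,v,w,h,s):
    return cv2.resize(img[v:v+h,u:u+w],None,fx=s,fy=s,interpolation=cv2.INTER_CUBIC)
E
python3 - <<'E'
from h import *
a=cv2.imread("pics/scene0.png");b=cv2.imread("pics/top0.png")
t=np.vstack([np.hstack([crop("",b,280,195,66,50,6),crop("",b,180,145,66,50,6)]),np.hstack([crop("",a,255,232,66,50,6),crop("",a,217,137,66,66,6)[:300]])])
cv2.imwrite("pics/c1.png",t)
hsv=cv2.cvtColor(b,cv2.COLOR_BGR2HSV)[195:245,280:335]
m=((hsv[...,0]>7)&(hsv[...,0]<18)&(hsv[...,1]>150)&(hsv[...,2]>150)).astype(np.uint8)
n,l,s,c=cv2.connectedComponentsWithStats(m)
for i in range(1,n): print(s[i],c[i]+[280,195],ray("top",c[i]+[280,195],.03))
E
```

```text
(no output)
```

View pics/c1.png

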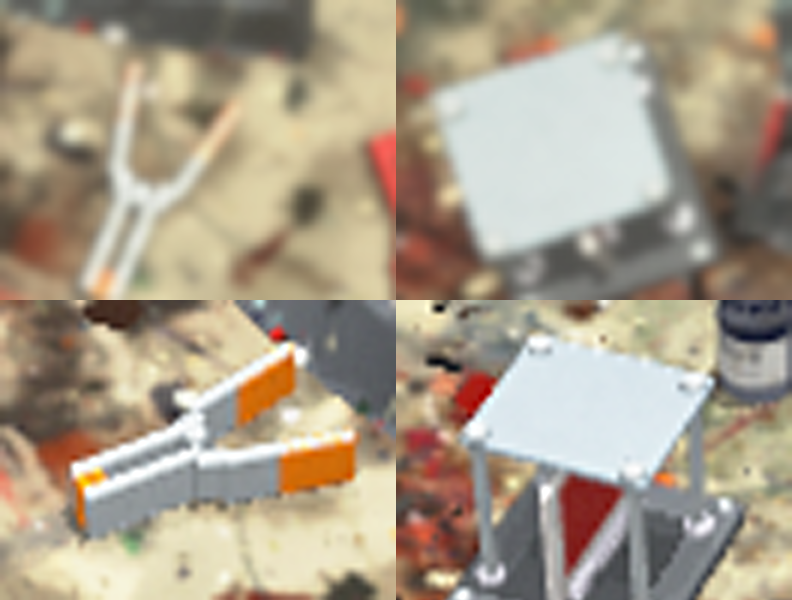

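The crop confirms the clip: the orange handles flare at top-view (302,206) and (319,212), and the jaws point to about (297,245). The front of the stand needs one larger crop.

Run:
```python
from h import *
a=cv2.imread("pics/scene0.png");b=cv2.imread("pics/top0.png")
t=np.hstack([crop("",a,217,137,60,75,8),np.vstack([crop("",b,288,200,40,50,6),crop("",b,184,146,40,50,6)])[:600]])
cv2.imwrite("pics/c2.png",t);print(t.shape)
# roof: light grey quad in the top view
r=b[145:200,180:240].astype(int);m=((r.min(2)>150)&(r.max(2)-r.min(2)<30)&(r[...,0]>=r[...,2])).astype(np.uint8)
n,l,s,c=cv2.connectedComponentsWithStats(m);i=1+s[1:,4].argmax()
ct=cv2.findContours((l==i).astype(np.uint8),0,2)[0][0]
box=cv2.boxPoints(cv2.minAreaRect(ct))+[180,145]
w=np.array([ray("top",p,.1) for p in box]);print(s[i],box,w.round(4),w.mean(0))
for k in range(4):
    d=w[(k+1)%4]-w[k];print(np.linalg.norm(d),np.degrees(np.arctan2(d[1],d[0])))
```

```text
(600, 720, 3)
[  8   7  38  35 919] [[185.30000401 160.89999866]
 [218.         149.99999714]
 [227.20000458 177.59999847]
 [194.50000763 188.5       ]] [[0.6413 0.2354 0.1   ]
 [0.6723 0.1411 0.1   ]
 [0.5916 0.1145 0.1   ]
 [0.5608 0.2083 0.1   ]] [0.61650733 0.17484744 0.1       ]
0.09926925041687484 -71.74981806634868
0.08504626981342647 -161.73355707334235
0.0987509211478482 108.1469664098838
0.08487010625368302 18.616511260249162
```

View pics/c2.png

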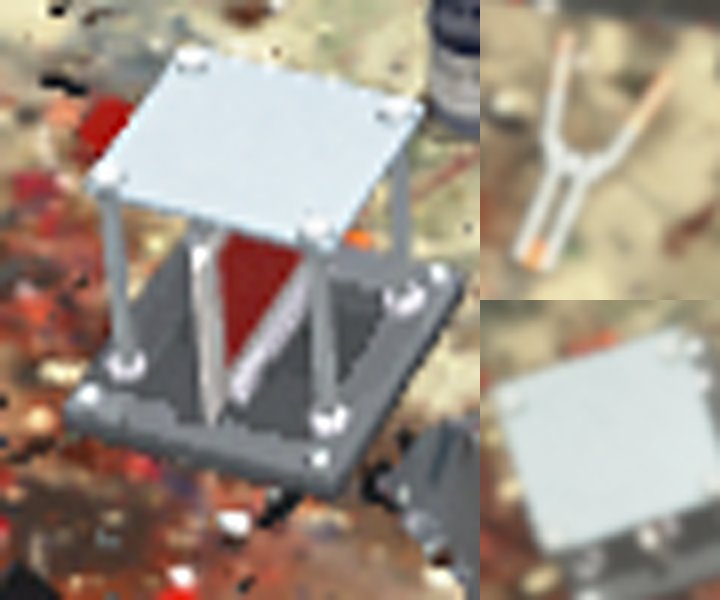

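The stand opens toward the lower part of the scene view. The card's front edge runs from about (242,168) to (243.5,189.5) there. In the top view the clip's handle ends are at (302.7,206.3) and (319.2,212.5), and its jaw tips at (294.3,243) and (299.3,244.2).

```bash
cat >> h.py <<'E'
from scipy.spatial.transform import Rotation as Ro
def tool():
    o=get_obs();return o,o["position"],Ro.from_euler('xyz',o["ee_rot"],degrees=True)
def plan(grasp,yaw_y,L=.155):
    """tool-frame steps to bring the point L ahead of TCP to grasp, tool x down, tool y at yaw_y (deg)"""
    o,p,R=tool();y=np.array([np.cos(np.radians(yaw_y)),np.sin(np.radians(yaw_y)),0]);x=np.array([0,0,-1.])
    Rt=Ro.from_matrix(np.c_[x,y,np.cross(x,y)]);tp=np.asarray(grasp)-L*x
    print("q",o["qpos"].round(1),"tcp",p.round(4),"target",tp.round(4),"y yaw now",np.degrees(np.arctan2(*R.as_matrix()[[1,0],1])).round(2),"tilt",R.as_matrix()[2,0].round(4),"w",round(o["grip_width"],4),"t",o["t"])
    print("shift tool (100mm)",(R.inv().apply(tp-p)*10).round(3),"turn (deg, tool)",np.degrees((R.inv()*Rt).as_rotvec()).round(2),"turn/pi",((R.inv()*Rt).as_rotvec()/np.pi).round(4))
E
python3 - <<'E'
from h import *
hm=(ray("top",(302.7,206.3),.03)+ray("top",(319.2,212.5),.03))/2
tm=(ray("top",(294.3,243),.03)+ray("top",(299.3,244.2),.03))/2
d=(tm-hm)[:2];L=np.linalg.norm(d);d/=L;yaw=np.degrees(np.arctan2(d[1],d[0]))
g=hm[:2]+17*.001*d
print(hm,tm,L,"yaw",yaw,"grip",g, "coil check",proj("top",[*(g+.048*d),.03]))
e=np.array([.5667,.1582]);print([proj("scene",[*e,z]).round(1).tolist() for z in(.012,.088)])
print(ray("scene",(243.5,189.5),.012),ray("scene",(242,168),.088))
for yy in(yaw-90,yaw+90): plan([*g,.15],yy)
E
```

```text
[ 0.50305971 -0.13061359  0.03      ] [ 0.40041608 -0.08657386  0.03      ] 0.11169249060031139 yaw 156.7780244704809 grip [ 0.48743698 -0.12391058] coil check [302.73537988 229.2483959 ]
[[242.2, 190.9], [240.4, 170.7]]
[0.57332537 0.15920755 0.012     ] [0.57795271 0.16262756 0.088     ]
q [62.6 15.1 -2.8 72.2 -0.  81.1] tcp [0.1665 0.4978 0.4043] target [ 0.4874 -0.1239  0.305 ] y yaw now 71.5 tilt -1.0 w 0.0851 t 0.1
shift tool (100mm) [ 0.997 -4.877  5.016] turn (deg, tool) [ 4.72 -0.01  0.06] turn/pi [ 0.0262 -0.      0.0003]
q [62.6 15.1 -2.8 72.2 -0.  81.1] tcp [0.1665 0.4978 0.4043] target [ 0.4874 -0.1239  0.305 ] y yaw now 71.5 tilt -1.0 w 0.0851 t 0.1
shift tool (100mm) [ 0.997 -4.877  5.016] turn (deg, tool) [-1.7528e+02 -9.0000e-02 -1.0000e-02] turn/pi [-9.738e-01 -5.000e-04 -0.000e+00]
```

Call:
play_rows:
  rows:
    - [[0, -0.3, 0.31], [0, 0, 0]]
    - [[0, -0.3, 0.31], [0, 0, 0]]
    - [[0, -0.3, 0.31], [0, 0, 0]]
    - [[0, -0.3, 0.31], [0, 0, 0]]
    - [[0, -0.3, 0.31], [0, 0, 0]]
    - [[0, -0.3, 0.31], [0, 0, 0]]
    - [[0, -0.3, 0.31], [0, 0, 0]]
    - [[0, -0.3, 0.31], [0, 0, 0]]
  jaw: 1

```text
t: 0.9
position: [0.3258, 0.19, 0.4046]
ee_rot: [41.1, 90.0, 22.6]
force: [1.6, 0.2, -0.1]
grip_width: 0.0853
```

Call:
play_rows:
  rows:
    - [[0, -0.3, 0.31], [0, 0, 0]]
    - [[0, -0.3, 0.31], [0, 0, 0]]
    - [[0, -0.3, 0.31], [0, 0, 0]]
    - [[0, -0.3, 0.31], [0, 0, 0]]
    - [[0, -0.3, 0.31], [0, 0, 0]]
    - [[0, -0.3, 0.31], [0, 0, 0]]
    - [[0, -0.3, 0.31], [0, 0, 0]]
    - [[0, -0.3, 0.31], [0, 0, 0]]

```text
t: 1.7
position: [0.4851, -0.1165, 0.4045]
ee_rot: [164.7, 90.0, 146.1]
force: [1.6, 1.0, 0.8]
grip_width: 0.0852
```

Run:
```python
from h import *
plan([.490,-.125,.15],66.8)
```

```text
q [-22.9  12.5  -6.3  71.2   0.   -4.4] tcp [ 0.4851 -0.1165  0.4045] target [ 0.49  -0.125  0.305] y yaw now 71.48 tilt -1.0 w 0.0852 t 1.7
shift tool (100mm) [ 0.995 -0.065  0.074] turn (deg, tool) [ 4.68 -0.02 -0.  ] turn/pi [ 0.026  -0.0001 -0.    ]
```

Call:
play_rows:
  rows:
    - [[0.33, -0.06, 0.07], [0.026, 0, 0]]
    - [[0.33, 0, 0], [0, 0, 0]]
    - [[0.33, 0, 0], [0, 0, 0]]
    - [[0.4, 0, 0], [0, 0, 0]]
    - [[0, 0, 0], [0, 0, 0]]

```text
t: 2.2
position: [0.4879, -0.122, 0.262]
ee_rot: [179.6, 89.6, 156.4]
force: [-1.0, 1.3, 0.7]
grip_width: 0.0855
```

Run:
```python
from h import *
b=snapshot("scene")[:,:,::-1];t=snapshot("top")[:,:,::-1]
cv2.imwrite("pics/s1.png",b);cv2.imwrite("pics/t1.png",t)
plan([.490,-.125,.15],66.8)
v=np.hstack([crop("",b,235,190,100,120,5),crop("",t,270,180,60,120,5)]);cv2.imwrite("pics/c3.png",v);print(v.shape)
```

```text
q [-23.3  18.  -21.3  50.8   0.   -0.1] tcp [ 0.4894 -0.1225  0.2663] target [ 0.49  -0.125  0.305] y yaw now 66.83 tilt -1.0 w 0.0853 t 2.3
shift tool (100mm) [-0.387 -0.02   0.015] turn (deg, tool) [ 0.03 -0.07 -0.  ] turn/pi [ 0.0001 -0.0004 -0.    ]
(600, 800, 3)
```

View pics/c3.png

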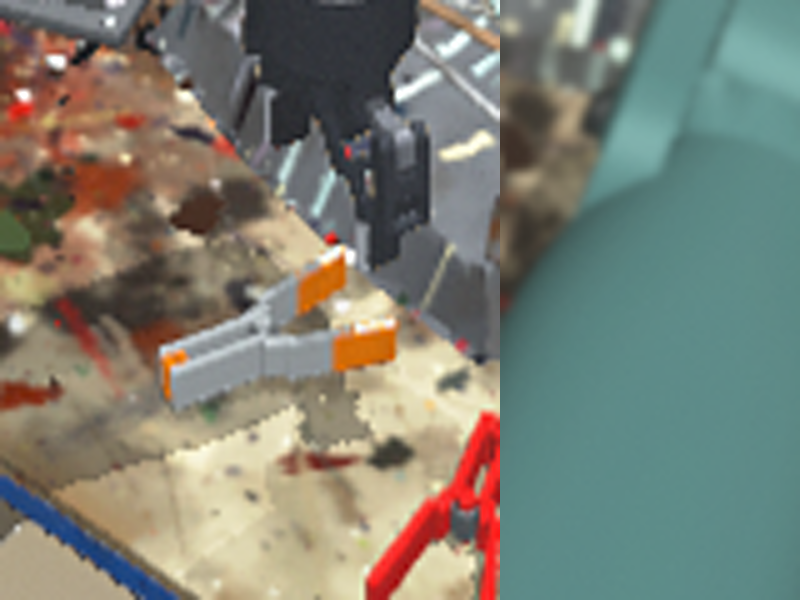

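The scene crop shows the clip untouched under the open hand. Its handle ends (top edge) are at about (314,254.4) and (304,239.6), and its jaw tips at (267.4,259.4) and (269.4,263.6). This is my second and last measurement of it.

Run:
```python
from h import *
P=[ray("scene",p,.03) for p in((314,254.4),(304,239.6),(267.4,259.4),(269.4,263.6))]
hm=(P[0]+P[1])/2;tm=(P[2]+P[3])/2;d=(tm-hm)[:2];L=np.linalg.norm(d);d/=L
print(np.round(P,4).tolist(),L,np.degrees(np.arctan2(d[1],d[0])),"grip",hm[:2]+.017*d,"from tips",tm[:2]-.101*d)
```

```text
[[0.4971, -0.157, 0.03], [0.5201, -0.1064, 0.03], [0.4099, -0.0778, 0.03], [0.4029, -0.0906, 0.03]] 0.11269007662103359 155.08247419970797 grip [ 0.49317383 -0.12454753] from tips [ 0.49798948 -0.12678467]
```

Call:
play_rows:
  rows:
    - [[0.3, -0.01, 0.05], [0, 0, 0]]
    - [[0.3, 0, 0], [0, 0, 0]]
    - [[0.2, 0, 0], [0, 0, 0]]
    - [[0.07, 0, 0], [0, 0, 0]]
    - [[0, 0, 0], [0, 0, 0]]

```text
t: 2.8
position: [0.4941, -0.1257, 0.1796]
ee_rot: [0.2, 90.0, -22.9]
force: [0.4, -0.2, -0.1]
grip_width: 0.0855
```

Run:
```python
from h import *
b=snapshot("scene")[:,:,::-1];cv2.imwrite("pics/c4.png",crop("",b,245,190,100,90,6))
plan([.494,-.1255,.022],66)
print(get_obs()["force"])
```

```text
q [-23.4  23.9 -28.1  38.    0.   -0.3] tcp [ 0.4943 -0.1257  0.1801] target [ 0.494  -0.1255  0.177 ] y yaw now 66.83 tilt -1.0 w 0.0854 t 2.85
shift tool (100mm) [ 0.031  0.001 -0.003] turn (deg, tool) [ 0.83  0.09 -0.  ] turn/pi [ 0.0046  0.0005 -0.    ]
[ 0.21546936 -0.17986565  0.58432112]
```

View pics/c4.png

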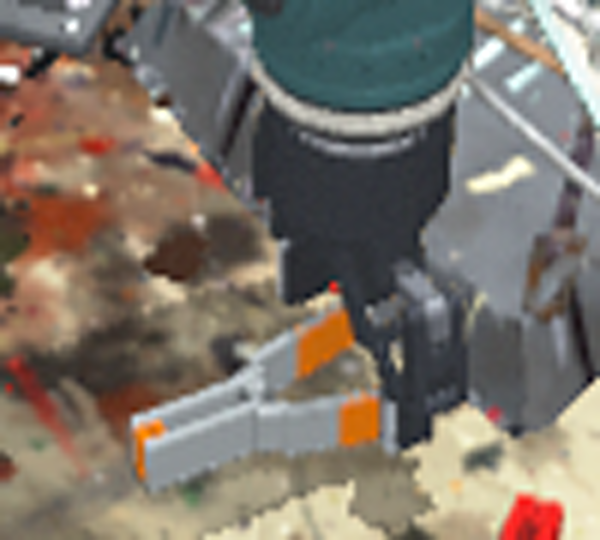

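The near finger stands outside the near handle, with its front edge at about (385,430) in the crop. It looks about 5 mm too far back, so I'll shift forward, lower slightly and close.

Call:
play_rows:
  rows:
    - [[0.03, 0, -0.04], [0, 0, 0]]
    - [[0, 0, 0], [0, 0, 0]]

```text
t: 3.05
position: [0.4897, -0.1238, 0.1764]
ee_rot: [-1.2, 90.0, -24.4]
force: [0.7, 0.3, 0.4]
grip_width: 0.0854
```

Call:
play_rows:
  rows:
    - [[0, 0, 0], [0, 0, 0]]
    - [[0, 0, 0], [0, 0, 0]]
    - [[0, 0, 0], [0, 0, 0]]
    - [[0, 0, 0], [0, 0, 0]]
    - [[0, 0, 0], [0, 0, 0]]
    - [[0, 0, 0], [0, 0, 0]]
    - [[0, 0, 0], [0, 0, 0]]
    - [[0, 0, 0], [0, 0, 0]]
  jaw: 0

```text
t: 3.85
position: [0.4906, -0.1242, 0.1768]
ee_rot: [2.4, 89.8, -20.7]
force: [-0.3, 0.5, 17.2]
grip_width: 0.031
```

Call:
play_rows:
  rows:
    - [[0, 0, 0], [0, 0, 0]]
    - [[0, 0, 0], [0, 0, 0]]
    - [[-0.1, 0, 0], [0, 0, 0]]
    - [[-0.2, 0, 0], [0, 0, 0]]
    - [[-0.3, 0, 0], [0, 0, 0]]
    - [[-0.3, 0, 0], [0, 0, 0]]
    - [[0, 0, 0], [0, 0, 0]]
    - [[0, 0, 0], [0, 0, 0]]

```text
t: 4.65
position: [0.4899, -0.1239, 0.2661]
ee_rot: [-4.3, 89.9, -27.5]
force: [-0.2, 0.8, 0.0]
grip_width: 0.0311
```

Run:
```python
from h import *
b=snapshot("scene")[:,:,::-1];cv2.imwrite("pics/s5.png",b);cv2.imwrite("pics/c5.png",crop("",b,225,160,100,90,6))
plan([.494,-.1255,.022],66)
print(get_obs()["force"])
```

```text
q [-23.4  18.1 -21.3  50.6  -0.   -0.3] tcp [ 0.4897 -0.1238  0.2653] target [ 0.494  -0.1255  0.177 ] y yaw now 66.83 tilt -1.0 w 0.0315 t 4.7
shift tool (100mm) [0.883 0.001 0.047] turn (deg, tool) [ 0.83 -0.03  0.  ] turn/pi [ 0.0046 -0.0002  0.    ]
[ 0.34307044 -0.36174939 -1.40637045]
```

View pics/c5.png

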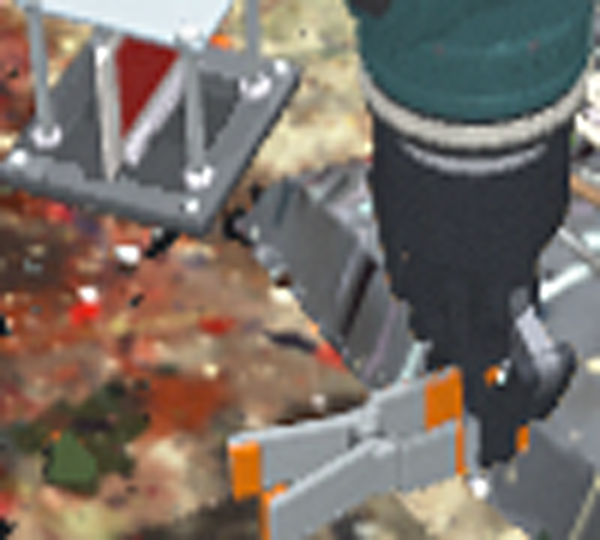

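The clip is lifted and squeezed (width 31 mm). Its gaping orange jaw tips are at about (232,437) and (265,492) in the crop, i.e. scene (263.7,232.8) and (269.2,242). Next I'll work out the tip position relative to the tool and plan the swing.

Run:
```python
from h import *
o,p,R=tool()
A=ray("scene",(263.7,232.8),.1185);B=ray("scene",(269.2,242),.1185);m=(A+B)/2
print(A,B,np.linalg.norm(A-B),"tips in tool",R.inv().apply(m-p).round(4))
th=np.radians(18.4);e=np.array([.570,.1595]);d=np.array([np.cos(th),np.sin(th)])
for back in(-.06,.026):
    g=e+d*(back-.103); print(back,g); plan([*g,.0],-71.6,.155)
```

```text
[ 0.41238642 -0.06764049  0.1185    ] [ 0.39864358 -0.09722284  0.1185    ] 0.03261871847568268 tips in tool [ 0.1469  0.0049 -0.0936]
-0.06 [0.41533321 0.10804921]
q [-23.4  18.1 -21.3  50.6  -0.   -0.3] tcp [ 0.4897 -0.1238  0.2653] target [0.4153 0.108  0.155 ] y yaw now 66.83 tilt -1.0 w 0.0315 t 4.7
shift tool (100mm) [ 1.104  1.839 -1.595] turn (deg, tool) [ 1.3843e+02 -1.0000e-02  4.0000e-02] turn/pi [ 7.69e-01 -1.00e-04  2.00e-04]
0.026 [0.49693655 0.13519502]
q [-23.4  18.1 -21.3  50.6  -0.   -0.3] tcp [ 0.4897 -0.1238  0.2653] target [0.4969 0.1352 0.155 ] y yaw now 66.83 tilt -1.0 w 0.0315 t 4.7
shift tool (100mm) [ 1.104  2.409 -0.952] turn (deg, tool) [ 1.3843e+02 -1.0000e-02  4.0000e-02] turn/pi [ 7.69e-01 -1.00e-04  2.00e-04]
```

Call:
play_rows:
  rows:
    - [[0, 0.23, -0.2], [0, 0, 0]]
    - [[0, 0.23, -0.2], [0, 0, 0]]
    - [[0, 0.23, -0.2], [0, 0, 0]]
    - [[0, 0.23, -0.2], [0, 0, 0]]
    - [[0, 0.23, -0.2], [0, 0, 0]]
    - [[0, 0.23, -0.2], [0, 0, 0]]
    - [[0, 0.23, -0.2], [0, 0, 0]]
    - [[0, 0.23, -0.2], [0, 0, 0]]

```text
t: 5.5
position: [0.4143, 0.1093, 0.2647]
ee_rot: [-153.2, 89.9, -176.4]
force: [-0.0, 0.7, 0.1]
grip_width: 0.0314
```

Call:
play_rows:
  rows:
    - [[0, 0, 0], [0.045, 0, 0]]
    - [[0, 0, 0], [0.045, 0, 0]]
    - [[0, 0, 0], [0.045, 0, 0]]
    - [[0, 0, 0], [0.045, 0, 0]]
    - [[0, 0, 0], [0.045, 0, 0]]
    - [[0, 0, 0], [0.045, 0, 0]]
    - [[0, 0, 0], [0.045, 0, 0]]
    - [[0, 0, 0], [0.045, 0, 0]]

```text
t: 6.3
position: [0.4148, 0.1082, 0.2647]
ee_rot: [-87.2, 89.9, -175.5]
force: [-0.5, 0.3, -0.1]
grip_width: 0.031
```

Call:
play_rows:
  rows:
    - [[0, 0, 0], [0.045, 0, 0]]
    - [[0, 0, 0], [0.045, 0, 0]]
    - [[0, 0, 0], [0.045, 0, 0]]
    - [[0, 0, 0], [0.045, 0, 0]]
    - [[0, 0, 0], [0.045, 0, 0]]
    - [[0, 0, 0], [0.045, 0, 0]]
    - [[0, 0, 0], [0.045, 0, 0]]
    - [[0, 0, 0], [0.045, 0, 0]]

```text
t: 7.1
position: [0.4148, 0.1082, 0.2646]
ee_rot: [-22.0, 89.9, -175.1]
force: [0.3, -0.5, -0.5]
grip_width: 0.0306
```

Call:
play_rows:
  rows:
    - [[0, 0, 0], [0.045, 0, 0]]
    - [[0.2, 0, 0], [0.004, 0, 0]]
    - [[0.1, 0, 0], [0, 0, 0]]
    - [[0, 0, 0], [0, 0, 0]]
    - [[0, 0, 0], [0, 0, 0]]

```text
t: 7.6
position: [0.4151, 0.1082, 0.2355]
ee_rot: [-14.3, 89.9, -175.9]
force: [0.5, 0.5, -0.1]
grip_width: 0.0308
```

Run:
```python
from h import *
plan([.4153,.108,.0],-71.6)
b=snapshot("scene")[:,:,::-1];t=snapshot("top")[:,:,::-1]
cv2.imwrite("pics/s6.png",b);cv2.imwrite("pics/t6.png",t)
v=np.hstack([crop("",b,195,130,75,100,6),crop("",t,190,140,58,100,6)]);cv2.imwrite("pics/c6.png",v);print(v.shape)
```

```text
q [  3.7  13.4 -34.2  42.5  -0.  165.3] tcp [0.4151 0.1082 0.2355] target [0.4153 0.108  0.155 ] y yaw now -71.56 tilt -1.0 w 0.0308 t 7.6
shift tool (100mm) [ 0.805  0.003 -0.002] turn (deg, tool) [0.04 0.07 0.02] turn/pi [0.0002 0.0004 0.0001]
(600, 798, 3)
```

View pics/c6.png

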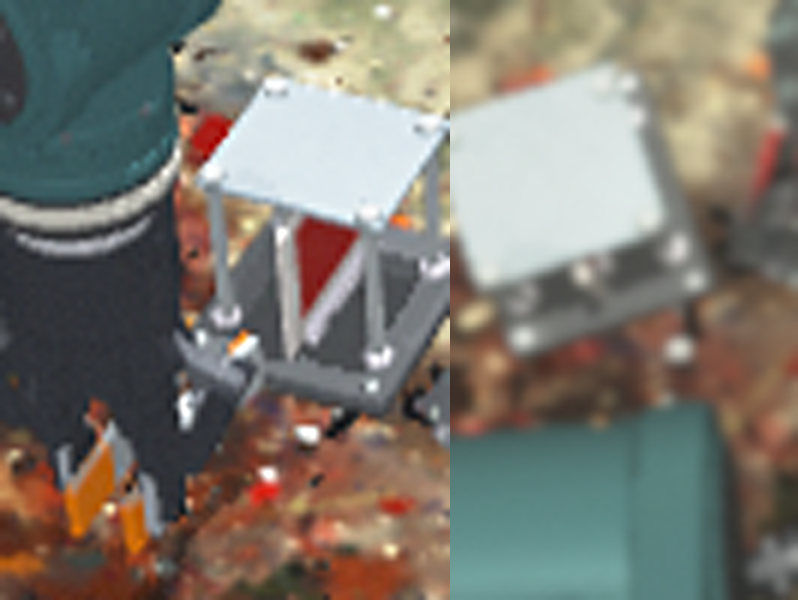

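The jaws are now behind the hand, with one orange tip visible at (242,340) in the crop. The stand is unchanged, and the card's front edge foot is near (291,358). In the top view the edge spot runs from (580,262) to (605,300). I'll cross-check the edge from both views.

Run:
```python
from h import *
f=lambda n,u,v,z:ray(n,((190+(u-450)/6,140+v/6) if n=="top" else (195+u/6,130+v/6)),z)
print("top low/high",f("top",605,300,.012),f("top",582,262,.088))
print("scene low/high",f("scene",291,360,.012),f("scene",283,222,.088))
a,b=f("top",518,354,.012),f("top",712,288,.012);th=np.radians(18.4);d=np.array([np.cos(th),np.sin(th),0])
print("base front",a,b,np.linalg.norm(a-b),(a+b)/2+.012*d)
a,b=f("scene",382,410,.012),f("scene",185,330,.012)
print("base front right (scene)",a)
pa,pb=f("scene",226,318,.014),f("scene",378,358,.014);print("posts scene",pa,pb,np.linalg.norm(pa-pb),(pa+pb)/2-.016*d)
pa,pb=f("top",525,296,.014),f("top",676,248,.014);print("posts top",pa,pb,np.linalg.norm(pa-pb),(pa+pb)/2-.016*d)
o,p,R=tool();print("tip",R.inv().apply(f("scene",242,336,.0887)-p))
# posts+direction
q=pa-pb;print(np.degrees(np.arctan2(q[1],q[0])))
```

```text
top low/high [0.56680295 0.15960704 0.012     ] [0.57603732 0.1599646  0.088     ]
scene low/high [0.57177476 0.15774992 0.012     ] [0.58138269 0.16522446 0.088     ]
base front [0.53936944 0.2040503  0.012     ] [0.57252166 0.1047524  0.012     ] 0.10468592277664279 [0.56733206 0.15818914 0.012     ]
base front right (scene) [0.57377182 0.10070344 0.012     ]
posts scene [0.5720877  0.20117534 0.014     ] [0.59787537 0.12494938 0.014     ] 0.08046987875690968 [0.56979952 0.15801197 0.014     ]
posts top [0.56897372 0.20028025 0.014     ] [0.59307973 0.12299725 0.014     ] 0.08095530175642499 [0.56584471 0.15658837 0.014     ]
tip [ 0.14737652  0.01485465 -0.09643719]
107.3236747850504
```

Call:
play_rows:
  rows:
    - [[0.1, 0, 0], [0, 0, 0]]
    - [[0.1, 0, 0], [0, 0, 0]]
    - [[0, 0, -0.15], [0, 0, 0]]
    - [[0, 0, -0.15], [0, 0, 0]]
    - [[0, 0, -0.15], [0, 0, 0]]
    - [[0, 0, -0.1], [0, 0, 0]]
    - [[0, 0, 0], [0, 0, 0]]
    - [[0, 0, 0], [0, 0, 0]]

```text
t: 8.5
position: [0.4669, 0.1255, 0.2152]
ee_rot: [-11.9, 89.9, -173.5]
force: [-0.2, -0.3, -0.7]
grip_width: 0.0309
```

Run:
```python
from h import *
plan([.5013,.1365,.06],-71.8)
b=snapshot("scene")[:,:,::-1];t=snapshot("top")[:,:,::-1]
cv2.imwrite("pics/s7.png",b);cv2.imwrite("pics/t7.png",t)
v=np.hstack([crop("",b,210,140,60,75,8),crop("",t,195,160,40,75,8)]);cv2.imwrite("pics/c7.png",v);print(v.shape)
```

```text
q [  5.4  19.3 -28.8  41.9  -0.  167. ] tcp [0.4669 0.1255 0.2152] target [0.5013 0.1365 0.215 ] y yaw now -71.59 tilt -1.0 w 0.0309 t 8.5
shift tool (100mm) [ 0.002  0.004 -0.361] turn (deg, tool) [0.21 0.06 0.01] turn/pi [0.0012 0.0003 0.0001]
(600, 800, 3)
```

View pics/c7.png

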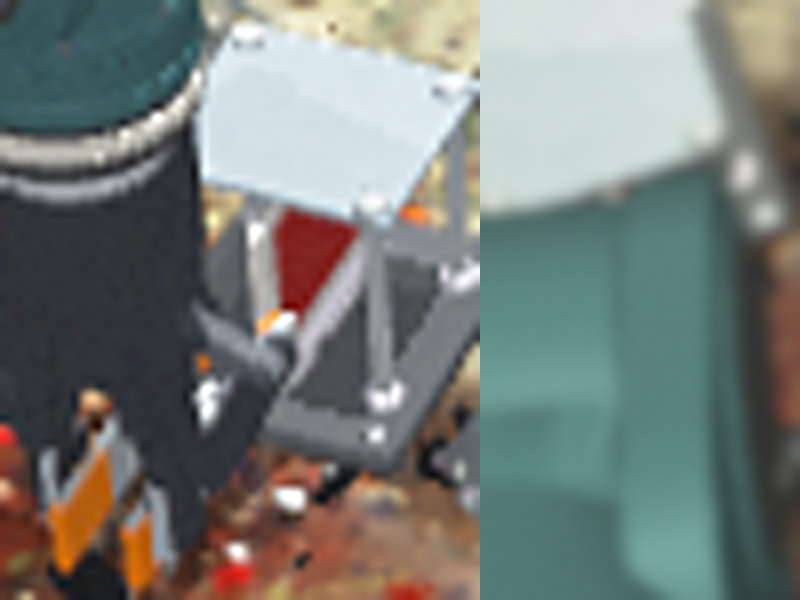

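The right jaw's orange tip shows at (258–298, 312–335) in the crop, in front of and to the right of the card's white edge (250–275). I'll compare both in the same view so the calibration bias cancels.

Run:
```python
from h import *
f=lambda u,v,z:ray("scene",(210+u/8,140+v/8),z)
th=np.radians(18.2);C=np.array([[np.cos(th),np.sin(th)],[-np.sin(th),np.cos(th)]]);e=np.array([.5705,.158])
for u,v in((258,322),(268,311),(297,315),(290,335)): print((u,v),(C@(f(u,v,.0684)[:2]-e)*1000).round(1))
# card edge as seen at z .0684 : predicted pixels of left/right faces
for y in(-.002,.002):
    w=e+C.T@[0,y]; q=proj("scene",[*w,.0684]);print(y,(q-[210,140])*8, (proj("scene",[*w,.088])-[210,140])*8)
o,p,R=tool();print("TCP in card frame",C@(p[:2]-e)*1000, "top-based",C@(p[:2]-[.5665,.158])*1000)
```

```text
(258, 322) [-18.2  -9.8]
(268, 311) [-11.7 -10.6]
(297, 315) [-10.  -20.9]
(290, 335) [-20.3 -23. ]
-0.002 [259.8642743  284.34894601] [256.1759942  241.64410248]
0.002 [249.52587062 281.61482439] [245.74354846 238.91590007]
TCP in card frame [-108.70641068    1.47239151] top-based [-104.90652248    0.22305183]
```

Call:
play_rows:
  rows:
    - [[0, 0.01, 0], [0, 0, 0]]
    - [[0, 0, -0.1], [0, 0, 0]]
    - [[0, 0, -0.1], [0, 0, 0]]
    - [[0, 0, -0.1], [0, 0, 0]]
    - [[0, 0, -0.06], [0, 0, 0]]
    - [[0, 0, 0], [0, 0, 0]]
    - [[0, 0, 0], [0, 0, 0]]
    - [[0, 0, 0], [0, 0, 0]]

```text
t: 9.4
position: [0.5016, 0.136, 0.2156]
ee_rot: [-6.6, 90.0, -168.2]
force: [0.1, -0.4, -0.6]
grip_width: 0.0314
```

Run:
```python
from h import *
plan([.5013,.1365,.06],-71.8);print(get_obs()["force"],get_obs()["qvel"].round(2))
b=snapshot("scene")[:,:,::-1]
cv2.imwrite("pics/s8.png",b);cv2.imwrite("pics/c8.png",crop("",b,215,140,75,75,8))
```

```text
q [  6.2  22.2 -23.8  44.   -0.  167.8] tcp [0.5016 0.136  0.2156] target [0.5013 0.1365 0.215 ] y yaw now -71.59 tilt -1.0 w 0.0314 t 9.4
shift tool (100mm) [ 0.006 -0.006  0.001] turn (deg, tool) [0.21 0.02 0.  ] turn/pi [0.0012 0.0001 0.    ]
[ 0.13364306 -0.38071441 -0.61711599] [-0.09 -0.23 -0.04 -0.07  0.03  0.03]
```

View pics/c8.png

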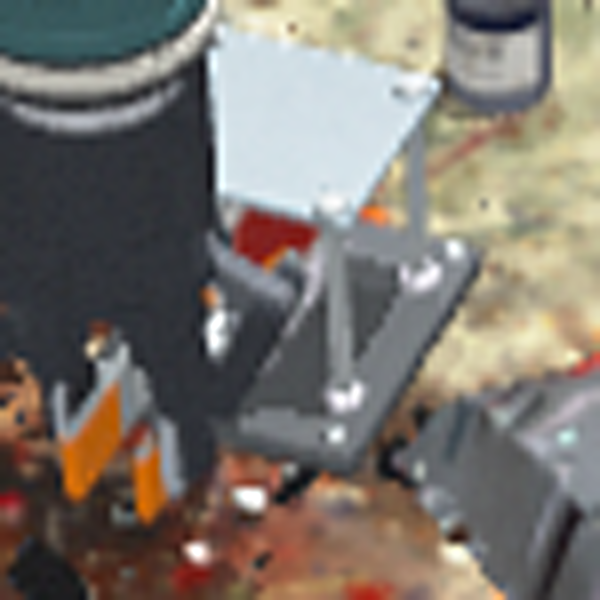

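The right jaw tip at (262–300, 248–275) now lies beside the red card face, inside the posts, and the force is about zero. I'll run one numeric check and hand in if it passes.

Run:
```python
from h import *
th=np.radians(18.2);C=np.array([[np.cos(th),np.sin(th)],[-np.sin(th),np.cos(th)]]);e=np.array([.5705,.158])
T=[]
for u,v in((280,248),(300,252)):
    T.append(C@(ray("scene",(215+u/8,140+v/8),.0684)[:2]-e)*1000);print(T[-1].round(1))
p=get_obs()["position"];x,y=C@(p[:2]-e)*1000;print("from TCP: tips x",x+97.7,"y",y)
if 16<x+97.7<36 and abs(y)<5 and 15<np.mean([t[0] for t in T])<37: finish_job();print("handed in")
```

```text
[ 25.4 -13.6]
[ 26. -21.]
from TCP: tips x 25.368926250430462 y 0.5680489088189916
the job is handed in; nothing more can be done
handed in
```

I pinched the steel clip by its orange handles, lifted it, turned it about 138° and moved it level between the front posts. Its open jaws now straddle the card's front edge. I handed the job in at about 9.4 s with the clip still held squeezed; `finish_job` gives no verdict.

**Last checks:**
- **Depth:** the tips are about 25 mm past the card's edge, from both the picture and the arm pose. The allowed range is 12 to 40 mm.
- **Centring:** the mid-plane is about 0.6 mm off the card by arm pose. The right jaw shows 13.6 to 21 mm to its side in the picture, which fits the clip being centred.
- **Height:** the clip's middle is estimated at 53 mm above the worktop from the arm's lift, against 52 mm for the card edge's middle.
- **Alignment:** the hand points straight down and is within 1° of the measured card direction.
- **Grip:** the fingers stand at 31 mm, a little under the 34 mm expected at the clip's stop.
- **Contact:** the outside force reads under 1 N, so there is no sign of touching the card or stand.

**Disagreements and limits:**
- The two cameras put the card edge about 4 mm apart along its length. I did the final alignment within the scene camera alone so that cancels.
- The left jaw was hidden behind the gripper at the end, so its clearance comes from symmetry.
- There was a brief 17 N upward force while the fingers closed, probably the fingertips touching the worktop. It was gone after the lift.

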